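# Take the top buckle casting off the pile

## Task

Three brass buckle castings lie in an overlapping pile on the black rubber mat. Pick the top one up by its upright sprue stub, lift it clear without dragging the two beneath out of place, and lay it flat, stub up, in the shallow wooden tray with the blue lining.

Things in the scene. Friction and masses are not known exactly. Their poses are not given: they have to be found in the camera images.
- casting_top_centre (a point): Top brass casting: flat windowed frame 70 (x) x 36 (y) x 6 mm, 0.12 kg, with a 14 mm square stub standing on its middle up to 38 mm above the underside. Point on the stub's axis 19 mm above the underside; z up the stub. Lies flat across the inner ends of the lower two, underside 9 mm above the worktop. Their stubs (tops 6 mm lower) stand about 41 mm away to either side along its y; along x there is free room.
- casting_left: Lower casting on the +y side of the pile, of the same shape, size and colour: 70 (its x) x 36 x 6 mm frame, stub up to 38 mm. Origin at the centre of its underside, which lies on a black rubber mat 92 x 164 mm, 3 mm thick. About 12 mm of one end lies under the top casting. Stays where it lies.
- casting_right: Lower casting on the -y side of the pile, same shape, size and origin as the other lower one; its inner end, too, lies under the top casting. Stays where it lies.
- casting_tray: Shallow open wooden tray with a blue lining, fixed to the worktop, 132 mm (its x) by 102 mm (its y) outside, 20 mm high, walls 6 mm thick; the lining's surface is 8 mm above the worktop, 120 x 90 mm. Origin at the centre of the tray's underside, on the worktop.
Not all that is in view belongs to the job. What is shaped like the casting_right but green is not meant.

How it is judged (in metres and radians):
At the end, for the whole second after the job is handed in: The casting from the top of the pile lies on the tray's lining, wholly inside the walls, flat within 10 degrees with its stub up, and let go; the two lower castings lie flat within 15 mm of where they were (x of casting_top_centre in the frame of casting_tray between -0.06 and 0.06 m and y of casting_top_centre in the frame of casting_tray between -0.045 and 0.045 m and height (world z) of casting_top_centre between 0.023 and 0.031 m and angle between each of casting_top_centre, casting_left, casting_right's own z axis and vertical below 0.17 rad and distance of each of casting_left, casting_right from where it was at the start of the episode below 0.015 m); the robot touches nothing.
It fails at once if a lower casting is dragged more than 15 mm from its place (distance of any of casting_left, casting_right from where it was at the start of the episode above 0.015 m).
It also fails if it takes over 38 s, if anything falls off the work surface, if the arm or the gripper's body presses on something with over 40 N, if the wrist force passes 120 N, or if a joint passes its speed limit or range.

## Robot

A 7-joint arm with a two-finger parallel gripper is mounted at the origin on a cart in front of the work surface, level with it; the furniture and walls round the work are solid. World frame = base frame: x ahead of the robot, y to its left, z up, the work surface at z = 0. Lengths are in mm, angles in rad, forces in N, time in s.
With the tool pointing down it reaches from about 425 to 1025 mm from the base axis. Payload 9.4 kg.
Tool frame: the origin (TCP) lies at the very end of the fingers, on their centre line; the grasp point (between the pads) lies 19 mm behind it; z points along the fingers, y is the direction in which the jaws open and shut (so a half turn about z gives the same grasp; the last joint's range is limited). The gripper opens to 85 mm and grips with 20 to 120 N. Pads are 22 mm wide; open, the fingers measure 114 mm over their backs; the gripper's body (76 mm by 85 mm) begins 54 mm behind the grasp point. The pads swing forward as they close: fully open they stand 13 mm farther back than shut.
Start: joints at [1.079, 0.599, -0.003, 1.599, 0.002, 0.943, -0.08], TCP at [292.171, -663.521, 231.275] pointing down, gripper open.
Joint ranges: [-2.57, 2.57], [-0.35, 1.97], [-1.29, 1.29], [0.11, 2.56], [-1.05, 4.19], [0.11, 1.86], [-2.63, 2.63]. Speed limits (rad/s): [2.22, 2.22, 3.01, 3.01, 3.14, 3.14, 3.14].

## Interface

Orientations are given as a rotation vector (axis times angle).
In Python, from station import monitor, imaging, hand_in gives the robot as it stands.
- The arm moves only by the tool apply_moves, never from a script. Its argument "motion" is a list of rows, each a list of 3 entries, a list of its own where there are three numbers: the shift along the tool's x, y, z in cm, then the turn, a rotation vector about the tool's x, y, z in rad, then the closure, from 0 (fully open) to 1 (shut). A call has 1 to 5 rows; each row shifts and turns the commanded pose from where the row before left it, along the tool's axes as they then stand; what a row does not reach is not made up. A row lasts 1/12 s, in which the tool goes at most 41.7 mm and 7.16 degrees, less where a joint would pass 70% of its speed; a pose out of reach is approached as far as the arm can. A call with a gripper value outside its range is refused whole. The fingers move at their own pace and stop on an object; the grip force is fixed at half the most. Time passes only in rows, so rows that do not move let the fingers close. It gives the time, the measured TCP pose, the force and the opening at its end, in the units of the state.
- monitor.get_state(): the state, without advancing time (a new reading comes with each control period).
- imaging.snapshot(name): name is "scene" or "top" or "wrist"; returns a dict with "image" (420x560x3 uint8, blue, green, red), "camera_matrix" (3x3 intrinsics, pixels), "distortion" ([k1, k2, p1, p2, k3] as OpenCV has them; the pictures are not rectified), "origin" and "orientation" of the camera in the world. Camera axes: x right, y down, z forward; pixel columns grow to the right and rows downward; lengths in mm; the calibration is good to about 2 mm. A picture is of the moment at which its call begins. There is no depth.
- hand_in(): hands the job in, once; it reports no verdict.
The state is a dict: "t": time; "qpos": joint angles; "dq": joint speeds; "joint_efforts": joint torques, N m; "tcp_pos": TCP position; "tcp_rot": TCP orientation; "ft_force": force on the tool from outside, world axes, zero at the start; "moment": the same for the moment, N m; "width": opening from 0.0 (shut) to 1.0 (fully open).
Only numpy, scipy, OpenCV 4.12 (cv2) and the standard library are available. Lean on these libraries where they do the work, as an engineer would, in place of code of your own. Each camera call takes 0.05 s, during which the arm holds its last target. There are 200 camera calls.

## Working session

There is one attempt and no reset: what is moved stays moved. The work goes in short steps, Python scripts to look and compute and a tool call to move; the robot and the scene stay as the last step left them, time stands still between calls to the robot, and variables do not carry over. Pictures are saved under pics/ and viewed, about 8 in all and at most 12, crops included, and the job is handed in when it is done.

Besides the shell and the picture viewer there is one more tool, called after "Emit:" as name(argument=value, ...) on one line, values as JSON. apply_moves: Moves the arm, as the interface text tells. Its arguments: {"type":"object","properties":{"motion":{"type":"array"}},"required":["motion"]}

```bash
mkdir -p pics
cat > h.py <<'E'
import numpy as np,cv2
from scipy.spatial.transform import Rotation as R
from station import monitor,imaging,hand_in
def snap(n):
    s=imaging.snapshot(n); return s
def rot(o):
    o=np.array(o,float)
    return o if o.shape==(3,3) else (R.from_rotvec(o).as_matrix() if o.size==3 else R.from_quat(o).as_matrix())
def ray(s,uv,z):
    p=cv2.undistortPoints(np.array([[uv]],float),np.array(s["camera_matrix"]),np.array(s["distortion"]))[0,0]
    d=rot(s["orientation"])@np.array([p[0],p[1],1]);o=np.array(s["origin"])
    return o+d*(z-o[2])/d[2]
def proj(s,P):
    M=rot(s["orientation"]);t=-M.T@np.array(s["origin"])
    return cv2.projectPoints(np.array(P,float).reshape(-1,1,3),cv2.Rodrigues(M.T)[0],t,np.array(s["camera_matrix"]),np.array(s["distortion"]))[0][:,0]
E
python3 - <<'E'
from h import *
a=snap("top");b=snap("scene")
import pickle;pickle.dump((a,b),open("s0.pkl","wb"))
print(a["origin"],a["orientation"],a["camera_matrix"],a["distortion"]);print(b["origin"],b["orientation"])
cv2.imwrite("pics/top0.png",a["image"]);cv2.imwrite("pics/scene0.png",b["image"])
print(monitor.get_state())
E
```

```text
[ 360.95823451   53.50208395 1081.93359979] [-2.1876866   2.13337631 -0.12314888] [[534.25670581   0.         278.13458848]
 [  0.         534.25670581 203.0679216 ]
 [  0.           0.           1.        ]] [-0.19410614  0.          0.          0.          0.        ]
[-80.49475772 582.33858408 545.12917059] [-0.9698762   2.25680021 -1.2343323 ]
{'t': 0.1, 'qpos': array([ 1.07930556,  0.60008884, -0.00255362,  1.60001696,  0.00177534,
        0.94292704, -0.07978726]), 'dq': array([ 5.13406248e-06, -2.19231073e-03, -3.81398538e-04, -1.89494122e-03,
       -7.69398722e-04, -5.52283953e-04,  4.29021143e-04]), 'joint_efforts': array([ 5.31569865e-03, -7.77985811e+01,  1.57004736e+00, -2.58623421e+01,
        1.27457385e-02,  5.50377546e-03, -1.46052736e-05]), 'tcp_pos': array([ 292.00795657, -663.14148694,  230.48334414]), 'tcp_rot': array([-3.07289760e+00, -6.46706741e-01,  6.29289866e-04]), 'ft_force': array([0.74481607, 0.41184709, 1.2430266 ]), 'moment': array([ 0.04977428, -0.04533229, -0.04593576]), 'width': 1.0021340116239266}
```

View pics/top0.png

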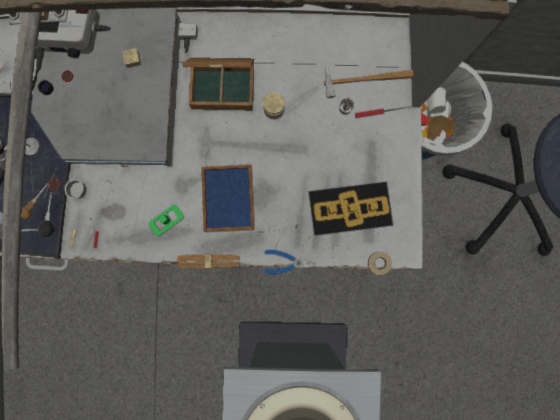

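View pics/scene0.png

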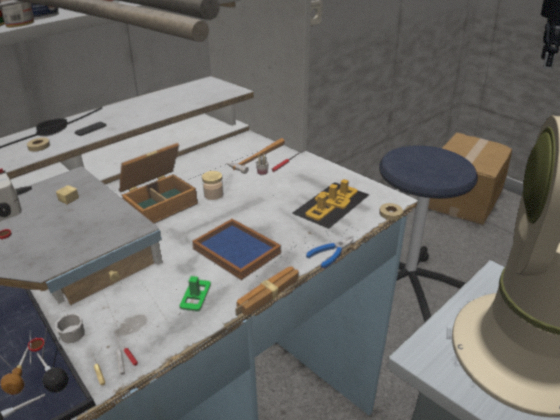

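The top view shows the pile on the black mat (about 350,208), the blue-lined tray (228,198), a green decoy (166,220), and a green-lined box (222,86). The scene view matches: pile (332,202), tray (237,247). Next I'll enlarge the pile and tray.

Run:
```python
from h import *
import pickle;a,b=pickle.load(open("s0.pkl","rb"))
c=cv2.resize(a["image"][175:241,300:400],None,fx=8,fy=8,interpolation=cv2.INTER_CUBIC);cv2.imwrite("pics/pile.png",c)
hsv=cv2.cvtColor(a["image"],cv2.COLOR_BGR2HSV)
bl=cv2.inRange(hsv,(105,80,30),(130,255,255));bl[:, :190]=0;bl[:,265:]=0;bl[:160]=0;bl[240:]=0
r=cv2.minAreaRect(cv2.findNonZero(bl));q=cv2.boxPoints(r);print(r)
P=np.array([ray(a,p,8) for p in q]);print(P.round(1),P.mean(0),np.linalg.norm(np.diff(P,axis=0),axis=1))
dk=(a["image"].max(2)<45).astype(np.uint8);ye=cv2.inRange(hsv,(15,90,60),(35,255,255));m=((dk|(ye>0))*255).astype(np.uint8);m[:, :300]=0;m[:,402:]=0;m[:175]=0;m[241:]=0
r=cv2.minAreaRect(cv2.findNonZero(cv2.morphologyEx(m,cv2.MORPH_OPEN,np.ones((3,3)))));P=np.array([ray(a,p,3) for p in cv2.boxPoints(r)]);print(r,P.round(1),P.mean(0),np.linalg.norm(np.diff(P,axis=0),axis=1))
```

```text
((227.25094604492188, 197.77169799804688), (57.33713912963867, 43.00285339355469), 87.51044464111328)
[[550.2 209.7   8. ]
 [556.1 121.7   8. ]
 [439.1 112.9   8. ]
 [433.  199.8   8. ]] [494.60014866 161.01240044   8.        ] [ 88.22030298 117.32731643  87.06496604]
((350.2615966796875, 208.0923309326172), (42.916015625, 77.6457290649414), 82.87498474121094) [[ 511.7   -5.2    3. ]
 [ 535.9 -163.9    3. ]
 [ 448.2 -175.1    3. ]
 [ 425.   -17.6    3. ]] [480.18343498 -90.45057596   3.        ] [160.57557558  88.38072477 159.20961071]
```

View pics/pile.png

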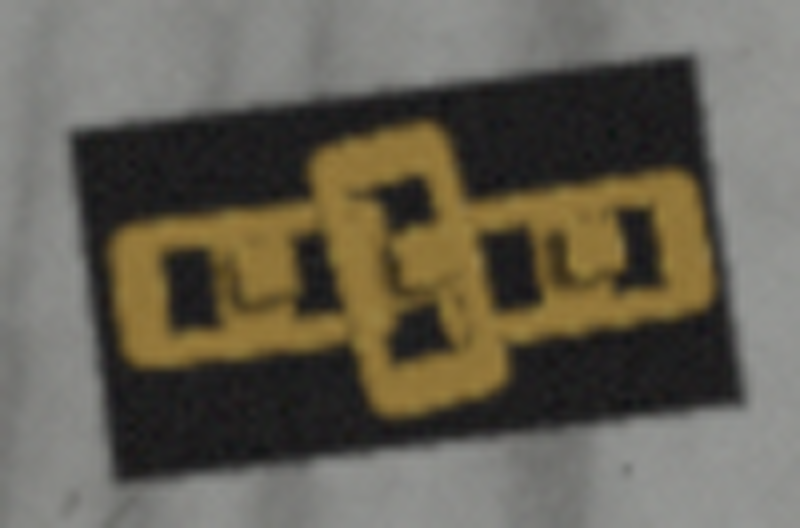

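Three brass stubs show in the crop: left (264,268), centre (425,255) and right (595,248). The centre one is the target: its frame lies across the inner ends of the other two. The green one at (166,220) is a decoy. Now the pose and the approach shift.

Run:
```python
from h import *
import pickle;a,b=pickle.load(open("s0.pkl","rb"))
f=lambda u,v,z:ray(a,(300+u/8-.44,175+v/8-.44),z)
c=[f(*p,15) for p in [(308,150),(440,120),(510,380),(380,418)]]
d=(c[0]+c[1]-c[2]-c[3])/2;print("frame c",np.mean(c,0),"len",np.linalg.norm(d),"wid",np.linalg.norm(c[1]-c[0]),np.linalg.norm(c[3]-c[2]),"axis",np.arctan2(d[1],d[0]))
print("stubs",f(425,255,47),f(264,268,41),f(595,248,41))
s=monitor.get_state();M=R.from_rotvec(s["tcp_rot"]).as_matrix();print(M.round(3))
yaw=np.arctan2(d[1],d[0])
for sg in (1,-1):
    y=sg*np.array([np.cos(yaw),np.sin(yaw),0]);z=np.array([0,0,-1.]);T=np.c_[np.cross(y,z),y,z]
    print(sg,R.from_matrix(M.T@T).as_rotvec())
P=f(425,255,47);P[2]=180
print("tool shift cm",M.T@(P-s["tcp_pos"])/10)
```

```text
frame c [479.07597193 -89.30451975  15.        ] len 69.0450926613233 wid 34.567186225330616 34.402022409110174 axis 0.2739387346245376
stubs [478.47568088 -88.78035287  47.        ] [474.96073941 -49.87755465  41.        ] [ 481.93832925 -131.86390478   41.        ]
[[ 0.915  0.403 -0.001]
 [ 0.403 -0.915  0.001]
 [-0.    -0.001 -1.   ]]
1 [-1.25789574e-03 -9.36351553e-04 -1.42987888e+00]
-1 [-9.73122618e-04  1.30729403e-03  1.71171319e+00]
tool shift cm [ 40.21568574 -45.04104664   5.10858729]
```

Emit:
apply_moves(motion=[[[1.0,-1.1,0],[0,0,0],0],[[2.0,-2.2,0],[0,0,0],0],[[2.0,-2.2,0],[0,0,0],0],[[2.0,-2.3,0],[0,0,0],0],[[2.0,-2.3,0],[0,0,0],0]])

```text
t: 0.52
tcp_pos: [333.8, -533.3, 230.8]
tcp_rot: [-3.074, -0.646, 0.0]
ft_force: [1.5, 0.2, 0.3]
width: 1.003
```

Emit:
apply_moves(motion=[[[2.0,-2.3,0],[0,0,0],0],[[2.0,-2.3,0],[0,0,0],0],[[2.0,-2.3,0],[0,0,0],0],[[2.0,-2.3,0],[0,0,0],0],[[2.0,-2.3,0],[0,0,0],0]])

```text
t: 0.93
tcp_pos: [379.1, -387.7, 231.1]
tcp_rot: [-3.074, -0.647, 0.0]
ft_force: [0.6, 0.5, 0.6]
width: 1.004
```

Emit:
apply_moves(motion=[[[2.0,-2.3,0],[0,0,0],0],[[2.0,-2.3,0],[0,0,0],0],[[2.0,-2.2,0],[0,0,0],0],[[2.0,-2.2,0],[0,0,0],0],[[2.0,-2.2,0],[0,0,0],0]])

```text
t: 1.35
tcp_pos: [425.4, -245.0, 231.2]
tcp_rot: [-3.074, -0.647, 0.0]
ft_force: [-0.0, 0.6, 1.1]
width: 1.002
```

Emit:
apply_moves(motion=[[[2.0,-2.2,0],[0,0,0],0],[[2.0,-2.2,0],[0,0,0],0],[[2.0,-2.2,0],[0,0,0],0],[[2.0,-2.2,0],[0,0,0],0],[[2.0,-2.2,0],[0,0,0],0]])

```text
t: 1.77
tcp_pos: [472.7, -104.1, 231.2]
tcp_rot: [-3.074, -0.647, 0.0]
ft_force: [0.7, -1.2, -1.0]
width: 1.002
```

Emit:
apply_moves(motion=[[[0.6,-0.6,0],[0,0,-0.119],0],[[0,0,0],[0,0,-0.119],0],[[0,0,0],[0,0,-0.119],0],[[0,0,0],[0,0,-0.119],0],[[0,0,0],[0,0,-0.119],0]])

```text
t: 2.18
tcp_pos: [475.5, -97.3, 231.1]
tcp_rot: [-2.744, -1.528, 0.001]
ft_force: [0.6, -1.0, -0.1]
width: 1.001
```

Emit:
apply_moves(motion=[[[0,0,0],[0,0,-0.119],0],[[0,0,0],[0,0,-0.119],0],[[0,0,0],[0,0,-0.119],0],[[0,0,0],[0,0,-0.119],0],[[0,0,0],[0,0,-0.119],0]])

```text
t: 2.6
tcp_pos: [475.4, -97.6, 231.1]
tcp_rot: [-2.176, -2.265, 0.001]
ft_force: [0.1, 0.4, 0.5]
width: 1.002
```

Emit:
apply_moves(motion=[[[0,0,1.5],[0,0,-0.119],0],[[0,0,1.5],[0,0,-0.119],0],[[0,0,0],[0,0,0],0]])

```text
t: 2.85
tcp_pos: [474.2, -97.7, 199.2]
tcp_rot: [-1.891, -2.504, 0.002]
ft_force: [-1.1, -0.8, 0.5]
width: 1.001
```

```bash
cat > look.py <<'E'
from h import *
import sys,pickle
n=sys.argv[1];a=snap("wrist");pickle.dump(a,open(n+".pkl","wb"));cv2.imwrite(f"pics/{n}.png",a["image"])
s=monitor.get_state();M=R.from_rotvec(s["tcp_rot"]).as_matrix();print(s["t"],s["tcp_pos"].round(1),s["qpos"].round(2),s["width"],s["ft_force"].round(1));print(M.round(3))
print("cam",a["origin"])
print(proj(a,[[478.5,-88.8,47],[494.6,161,8]]).round(1))
E
python3 look.py w1
```

```text
2.9 [474.7 -97.7 200.2] [ 0.41  0.39 -0.43  2.15  0.26  0.66  0.07] 1.002163271806033 [-0.3  0.5  0.6]
[[-0.267  0.964 -0.003]
 [ 0.964  0.267  0.001]
 [ 0.002 -0.003 -1.   ]]
cam [453.7974884  -23.84054506 343.12870846]
[[284.2 194.4]
 [375.5 -64.3]]
```

View pics/w1.png

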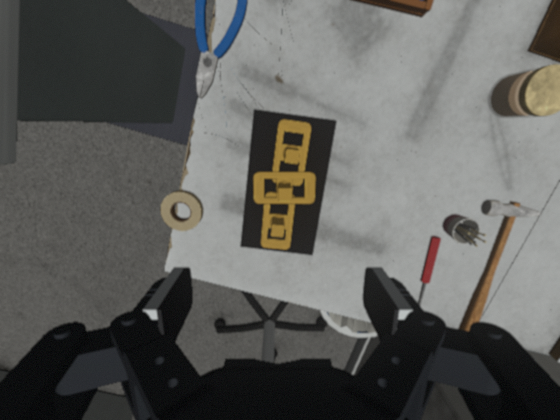

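The wrist view shows the pile at (284,188), with the top casting's long axis horizontal and so aligned with the jaws. Next: an enlarged crop with the predicted stub marked.

Run:
```python
from h import *
import pickle;a=pickle.load(open("w1.pkl","rb"))
c=cv2.resize(a["image"][150:225,234:334],None,fx=8,fy=8,interpolation=cv2.INTER_CUBIC)
cv2.imwrite("pics/w1c.png",c)
for z in (47,15): print(proj(a,[[478.5,-88.8,z]])*8-np.array([234*8,150*8]))
```

```text
[[401.5448783  355.44149435]]
[[397.28356896 304.10468787]]
```

View pics/w1c.png

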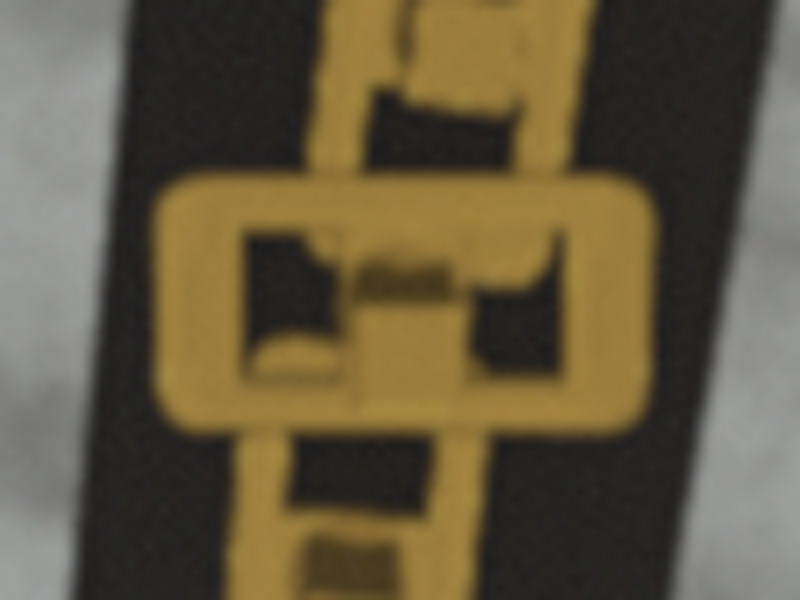

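Wrist camera agrees with the top camera within ~1 mm: frame centre measured (405,303) against (397,304) predicted. Descending.

Emit:
apply_moves(motion=[[[0.35,0.34,0.5],[0,0,0],0],[[0.4,0.34,1.5],[0,0,0],0],[[0,0,2.0],[0,0,0],0],[[0,0,2.0],[0,0,0],0],[[0,0,2.0],[0,0,0],0]])

```text
t: 3.32
tcp_pos: [481.1, -88.2, 121.2]
tcp_rot: [1.903, 2.497, 0.001]
ft_force: [1.0, -0.4, -0.1]
width: 0.999
```

Emit:
apply_moves(motion=[[[0,0,2.0],[0,0,0],0],[[0,0,1.5],[0,0,0],0],[[0,0,1.0],[0,0,0],0],[[0,0,0.5],[0,0,0],0],[[0,0,0],[0,0,0],0]])

```text
t: 3.73
tcp_pos: [480.3, -88.1, 70.8]
tcp_rot: [-1.901, -2.5, 0.001]
ft_force: [0.6, -0.3, 1.0]
width: 1.002
```

```bash
python3 look.py w2
```

```text
3.7833 [480.6 -88.2  71.4] [ 0.25  0.6  -0.26  2.25  0.45  0.34 -0.13] 1.0000042989509388 [ 1.1 -0.3  0.8]
[[-0.268  0.964 -0.   ]
 [ 0.964  0.268 -0.   ]
 [-0.    -0.    -1.   ]]
cam [459.96659767 -13.91053864 214.56845295]
[[ 274.3  253.3]
 [ 433.4 -201.1]]
```

View pics/w2.png

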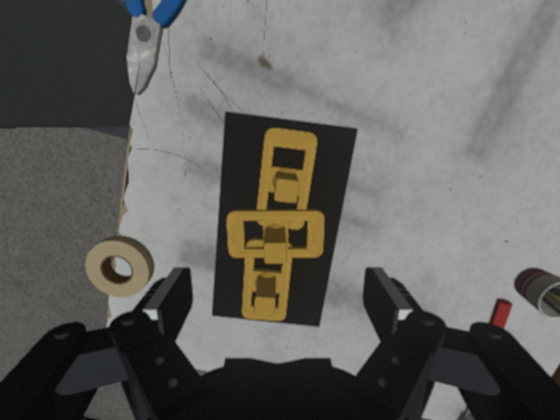

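The stub top is at (276,252) against (274,253) predicted, midway between the fingers (centre ≈277). I'll go down 49 mm and close.

Emit:
apply_moves(motion=[[[0,0,1.2],[0,0,0],0],[[0,0,1.5],[0,0,0],0],[[0,0,1.2],[0,0,0],0],[[0,0,0.7],[0,0,0],0],[[0,0,0.3],[0,0,0],0]])

```text
t: 4.2
tcp_pos: [480.5, -88.5, 22.2]
tcp_rot: [1.9, 2.501, -0.0]
ft_force: [0.1, 0.2, 0.1]
width: 1.0
```

Emit:
apply_moves(motion=[[[0,0,0],[0,0,0],0.3],[[0,0,0],[0,0,0],0.5],[[0,0,0],[0,0,0],0.6],[[0,0,0],[0,0,0],0.7],[[0,0,0],[0,0,0],0.8]])

```text
t: 4.62
tcp_pos: [480.4, -88.7, 22.7]
tcp_rot: [1.9, 2.501, 0.001]
ft_force: [-0.2, 0.8, 0.8]
width: 0.299
```

Emit:
apply_moves(motion=[[[0,0,0],[0,0,0],1],[[0,0,0],[0,0,0],1],[[0,0,0],[0,0,0],1],[[0,0,0],[0,0,0],1],[[0,0,0],[0,0,0],1]])

```text
t: 5.03
tcp_pos: [480.2, -88.7, 22.7]
tcp_rot: [1.9, 2.501, 0.0]
ft_force: [-0.4, 0.1, 6.8]
width: 0.151
```

Grip at 0.151 ≈ 13 mm, which matches the 14 mm stub. Lifting straight up, slowly at first.

Emit:
apply_moves(motion=[[[0,0,0],[0,0,0],1],[[0,0,-0.3],[0,0,0],1],[[0,0,-0.4],[0,0,0],1],[[0,0,-0.6],[0,0,0],1],[[0,0,-1.0],[0,0,0],1]])

```text
t: 5.45
tcp_pos: [479.8, -88.4, 45.3]
tcp_rot: [-1.899, -2.502, 0.001]
ft_force: [0.3, 0.0, -1.3]
width: 0.151
```

Emit:
apply_moves(motion=[[[0,0,-1.5],[0,0,0],1],[[0,0,-2.0],[0,0,0],1],[[0,0,-2.0],[0,0,0],1],[[0,0,-2.0],[0,0,0],1],[[0,0,-1.0],[0,0,0],1]])

```text
t: 5.87
tcp_pos: [480.5, -88.7, 132.6]
tcp_rot: [1.899, 2.5, 0.001]
ft_force: [-0.3, -1.0, -1.1]
width: 0.149
```

```bash
python3 look.py w3
python3 - <<'E'
from h import *
s=monitor.get_state();M=R.from_rotvec(s["tcp_rot"]).as_matrix()
print("shift to tray",M.T@(np.array([494.6,161,s["tcp_pos"][2]])-s["tcp_pos"])/10)
E
```

```text
5.9167 [481.1 -88.9 133.4] [ 0.33  0.49 -0.37  2.21  0.37  0.49 -0.05] 0.15684887026438352 [-0.6  0.1  0.7]
[[-0.268  0.963  0.004]
 [ 0.963  0.268 -0.001]
 [-0.002  0.003 -1.   ]]
cam [459.6766901  -14.53629082 276.36293867]
[[ 274.8  220.8]
 [ 389.6 -111. ]]
shift to tray [ 2.37093450e+01  7.99649518e+00 -1.33754985e-02]
```

View pics/w3.png

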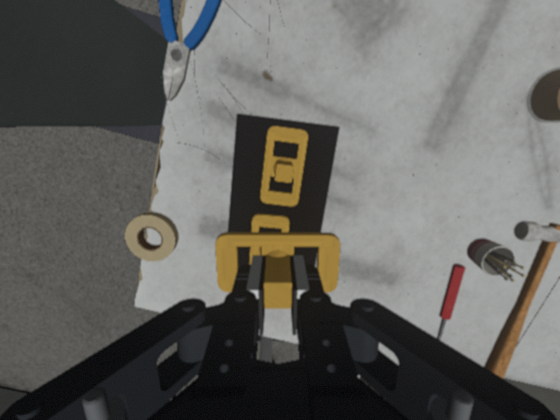

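The casting is held level, with its frame at (277,270), and both lower castings are still in place at (284,167) and (270,225). Moving to the tray, and turning to align with it.

Emit:
apply_moves(motion=[[[1.0,0.3,0],[0,0,0],1],[[1.7,0.6,0],[0,0,0],1],[[2.0,0.7,0],[0,0,0],1],[[2.0,0.7,0],[0,0,0],1],[[2.0,0.7,0],[0,0,0],1]])

```text
t: 6.33
tcp_pos: [485.0, 4.9, 129.0]
tcp_rot: [-1.899, -2.501, 0.002]
ft_force: [0.8, 0.4, -1.8]
width: 0.149
```

Emit:
apply_moves(motion=[[[2.0,0.7,0],[0,0,0],1],[[2.0,0.7,0],[0,0,0],1],[[2.0,0.7,0],[0,0,0],1],[[2.0,0.7,0],[0,0,0],1],[[2.0,0.7,0],[0,0,0],1]])

```text
t: 6.75
tcp_pos: [491.5, 110.9, 128.9]
tcp_rot: [-1.898, -2.502, 0.002]
ft_force: [-0.1, -0.3, -0.4]
width: 0.147
```

Emit:
apply_moves(motion=[[[2.0,0.6,0],[0,0,0],1],[[2.0,0.6,0],[0,0,0],1],[[1.0,0.3,0],[0,0,0.1],1],[[0,0,0],[0,0,0.1],1],[[0,0,0],[0,0,0],1]])

```text
t: 7.17
tcp_pos: [492.5, 162.9, 128.9]
tcp_rot: [-2.141, -2.297, 0.002]
ft_force: [-0.1, -0.0, -1.1]
width: 0.146
```

```bash
python3 look.py w4
```

```text
7.2167 [492.5 162.1 129.1] [-0.23  0.52 -0.27  2.15  0.28  0.51 -0.64] 0.1447688273831092 [ 0.2 -0.8 -1. ]
[[-0.075  0.997 -0.002]
 [ 0.997  0.075 -0.001]
 [-0.001 -0.002 -1.   ]]
cam [487.09662868 239.69257556 272.69478918]
[[248.5 444.8]
 [280.  211.6]]
```

View pics/w4.png

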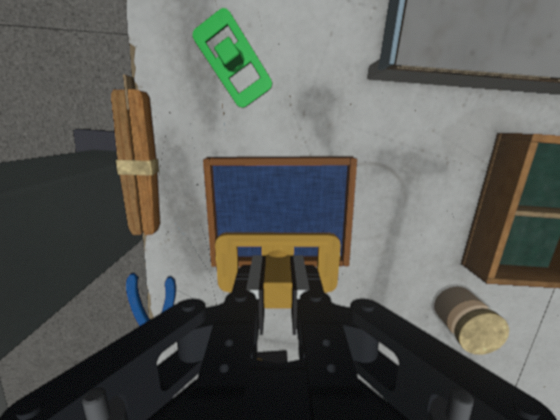

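The tray lining is centred at ≈(281,212), against (280,212) predicted, and aligned with the casting. Lowering.

Emit:
apply_moves(motion=[[[0,0.1,1.0],[0,0,0],1],[[0,0.1,2.0],[0,0,0],1],[[0,0,2.0],[0,0,0],1],[[0,0,2.0],[0,0,0],1],[[0,0,1.5],[0,0,0],1]])

```text
t: 7.63
tcp_pos: [494.8, 160.6, 42.9]
tcp_rot: [-2.137, -2.301, 0.002]
ft_force: [-0.9, -0.1, -1.2]
width: 0.149
```

Emit:
apply_moves(motion=[[[0,0,0.8],[0,0,0],1],[[0,0,0.5],[0,0,0],1],[[0,0,0.3],[0,0,0],1],[[0,0,0.2],[0,0,0],1],[[0,0,0],[0,0,0],1]])

```text
t: 8.05
tcp_pos: [495.7, 161.4, 27.4]
tcp_rot: [2.14, 2.3, 0.001]
ft_force: [-0.2, -0.3, -1.0]
width: 0.152
```

Emit:
apply_moves(motion=[[[0,0,0.2],[0,0,0],1],[[0,0,0.15],[0,0,0],1],[[0,0,0.1],[0,0,0],1],[[0,0,0.05],[0,0,0],1],[[0,0,0],[0,0,0],1]])

```text
t: 8.47
tcp_pos: [495.6, 161.4, 22.3]
tcp_rot: [2.14, 2.3, 0.0]
ft_force: [-0.9, -1.1, -0.9]
width: 0.148
```

Emit:
apply_moves(motion=[[[0,0,0.05],[0,0,0],1],[[0,0,0.03],[0,0,0],1],[[0,0,0],[0,0,0],1]])

```text
t: 8.72
tcp_pos: [495.6, 161.4, 21.8]
tcp_rot: [2.14, 2.3, 0.0]
ft_force: [-0.9, -0.4, 4.1]
width: 0.148
```

Contact (+4 N). Opening partly, then rising.

Emit:
apply_moves(motion=[[[0,0,0],[0,0,0],0.75],[[0,0,0],[0,0,0],0.6],[[0,0,0],[0,0,0],0.5],[[0,0,0],[0,0,0],0.5],[[0,0,0],[0,0,0],0.5]])

```text
t: 9.13
tcp_pos: [495.5, 161.4, 21.4]
tcp_rot: [-2.14, -2.3, 0.0]
ft_force: [0.4, -0.2, 0.7]
width: 0.5
```

Emit:
apply_moves(motion=[[[0,0,-0.5],[0,0,0],0.5],[[0,0,-1.0],[0,0,0],0.5],[[0,0,-2.0],[0,0,0],0.5],[[0,0,-2.5],[0,0,0],0.5],[[0,0,-2.5],[0,0,0],0.5]])

```text
t: 9.55
tcp_pos: [495.1, 161.3, 107.9]
tcp_rot: [-2.139, -2.3, 0.001]
ft_force: [0.4, 1.1, -0.5]
width: 0.498
```

Emit:
apply_moves(motion=[[[0,0,-2.0],[0,0,0],0.5],[[0,0,-2.0],[0,0,0],0.5],[[0,0,-1.0],[0,0,0],0.5],[[0,0,0],[0,0,0],0.5]])

```text
t: 9.88
tcp_pos: [496.6, 161.6, 159.0]
tcp_rot: [2.139, 2.298, 0.006]
ft_force: [0.0, 0.5, 0.0]
width: 0.499
```

```bash
python3 look.py w5;python3 - <<'E'
from h import *
a=pickle.load(open("w5.pkl","rb")) if 0 else snap("wrist"); b=snap("scene")
cv2.imwrite("pics/fin.png",np.hstack([cv2.resize(a["image"],(480,360)),cv2.resize(b["image"][160:290,180:380],(320,208))[:208].copy() if 0 else cv2.copyMakeBorder(cv2.resize(b["image"][160:290,180:380],(320,208)),0,152,0,0,0)]))
E
```

```text
9.9333 [496.  161.3 157.6] [-0.2   0.48 -0.31  2.12  0.26  0.58 -0.62] 0.4974733410781939 [ 0.1 -0.3 -0.7]
[[-0.071  0.997  0.002]
 [ 0.997  0.071  0.001]
 [ 0.001  0.002 -1.   ]]
cam [490.2899155  238.09911921 302.92986949]
[[246.6 417.3]
 [275.1 202. ]]
```

View pics/fin.png

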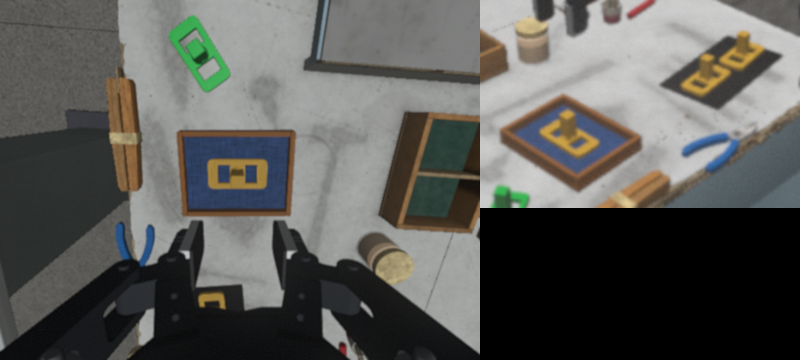

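The wrist view shows the casting lying flat, stub up, central in the tray at (237,173). In the scene view, both lower castings stand on the mat undisturbed at (706,75) and (742,50), and the gripper is clear.

```bash
python3 -c "
from station import hand_in;print(hand_in())"
```

```text
the job is handed in; nothing more can be done
None
```

I picked the top casting up by its stub, with the jaws closing along its free x direction, lifted it straight up and set it down in the middle of the blue-lined tray. I then let it go, backed the gripper off to about 158 mm and handed the job in at about 10 s of the 38 s allowed.

- **Placement:** the last wrist and scene pictures showed the casting flat, stub up and inside the tray walls.
- **Lower castings:** they looked flat and in place on the mat by eye; I did not measure their shift against the 15 mm limit.
- **Forces and agreement:** the readings between moves never showed more than about 7 N. The top and wrist camera positions agreed within about 1–2 mm, and no check failed.

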